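Click the buff lid into the photo position

ROBOT

A 6-joint arm with a two-finger parallel gripper is mounted at the origin on the work surface. World frame = base frame: x ahead of the robot, y to its left, z up, the work surface at z = 0. Lengths are in m, angles in rad, forces in N, time in s.
With the tool pointing down it reaches from about 0.35 to 0.775 m from the base axis. Payload 5.5 kg.
Tool frame: the origin (TCP) lies between the finger pads; the fingertips stand 19 mm ahead of it and the grasp point (between the pads) is the TCP; z points along the fingers, x is the direction in which the jaws open and shut, and the axes are right-handed (so a half turn about z gives the same grasp; the last joint's range is limited). The gripper opens to 85 mm and grips with 20 to 120 N. Pads are 22 mm wide; open, the fingers measure 114 mm over their backs; the gripper's body (76 mm by 85 mm) begins 54 mm behind the grasp point. The pads swing forward as they close: fully open they stand 13 mm farther back than shut.
Start: joints at [-1.32, 0.313, 0.046, 1.304, 0, 1.431], TCP at [0.219, -0.532, 0.25] pointing down, gripper open.
Joint ranges: [-2.76, 2.76], [-0.86, 1.69], [-1.03, 1.26], [-2.2, 2.34], [-1.47, 1.5], [-3.14, 3.14]. Speed limits (rad/s): [2.57, 2.57, 3.14, 3.14, 3.14, 3.14].

INTERFACE

Orientations are given as a unit quaternion [w, x, y, z].
In Python, from workcell import env gives the robot as it stands. The module is installed in compiled form; this text tells all that it offers.
- The arm moves only by the tool carry_out, never from a script. Its argument "steps" is a list of rows, each a list of 7 numbers: the gripper command: -1 is shut, 1 is fully open, values between are in proportion, then the shift along the tool's x, y, z in m, then the turn, a rotation vector about the tool's x, y, z in rad. A call has 1 to 20 rows; each row shifts and turns the commanded pose from where the row before left it, along the tool's axes as they then stand; what a row does not reach is not made up. A row lasts 1/8 s, in which the tool goes at most 62.5 mm and 10.7 degrees, less where a joint would pass 70% of its speed; a pose out of reach is approached as far as the arm can. A call with a gripper value outside its range is refused whole. The fingers move at their own pace and stop on an object; "grip_force" is the grip in N (left out, the last holds). Time passes only in rows, so rows that do not move let the fingers close. It gives the time, the measured TCP pose, the force and the opening at its end, in the units of the state.
- env.get_state(): the state, without advancing time (a new reading comes with each control period).
- env.read_camera(name): name is "scene" or "side" or "wrist"; returns a dict with "color" (480x640x3 uint8, red, green, blue), "K" (3x3 intrinsics, pixels), "dist" ([k1, k2, p1, p2, k3] as OpenCV has them; the pictures are not rectified), "R" (3x3) and "t" (3): a world point X has camera coordinates R X + t. Camera axes: x right, y down, z forward; pixel columns grow to the right and rows downward; lengths in m; the calibration is good to about 2 mm. A picture is of the moment at which its call begins. There is no depth.
- env.hand_in(): hands the job in, once; it reports no verdict.
The state is a dict: "clock": time; "joint_pos": joint angles; "qvel": joint speeds; "tau": joint torques, N m; "tcp_pos": TCP position; "orientation": TCP orientation; "wrist_force": force on the tool from outside, world axes, zero at the start; "ft_torque": the same for the moment, N m; "finger_gap": finger opening in m.
Only numpy, scipy, OpenCV 4.12 (cv2) and the standard library are available. Lean on these libraries where they do the work, as an engineer would, in place of code of your own. Each camera call takes 0.05 s, during which the arm holds its last target. There are 200 camera calls.

TASK

The buff (sand-yellow) teapot lid is next to be photographed. Push the carriage that holds it along its slide, towards the little camera, until the spring detent clicks and the carriage stays fully home against the end stop, then take the hand away. Leave the other carriage, with the dark brown lid, where it stands.

Things in the scene. Friction and masses are not known exactly. Their poses are not given: they have to be found in the camera images.
- buff_push (a point): Middle of the rear face of the orange push plate on the buff lid's carriage, 70 mm above the table; x axis level along the slide towards home, z up. The plate, 60 mm wide, 12 thick, stands at the carriage's end nearest the robot, from the deck (39 mm up) to 101 mm up. Push it along +x. Ahead of it: 58 mm of clear deck, then an 80 mm cork disc with the lid fixed on it, top 81 mm up.
- buff_slide (a joint): Travel of the buff lid's carriage in m, growing towards the camera: starts at 0 to 0.045, fully home against the end stop at 0.100. About 1.5 N of friction. From 0.077 to 0.090 the spring detent resists with up to about 8 N more and pushes the carriage back when let go; past about 0.092 it snaps it on to 0.100 and holds it there.
- buff_station: One of two alike photo slides bolted down left and right of the robot's centre line (which is which varies), each turned up to 16 degrees. Aluminium base 360 x 100 x 14 mm; origin: centre of its underside; x along the slide towards home. At its far end a black camera, 165 mm high. On its y side a blue spring housing, 46 mm high, to y = 84 mm. Carriage 150 x 72 mm; buff lid with ball knob.
- brown_push (a point): The same point of the other slide, whose carriage holds the dark brown lid with a bar-shaped knob; same sizes and axes. This carriage must stay where it is.

How it is judged:
At the end, for the whole second after the job is handed in: The buff lid's carriage rests past its detent, within 6 mm of fully home (joint above 0.094 m), at rest (value of joint buff_slide above 0.094 m and velocity of joint buff_slide between -0.01 and 0.01 m/s); the robot touches nothing.
It fails at once if the carriage with the dark brown lid is moved by more than 10 mm (distance of brown_push from where it was at the start of the episode above 0.01 m).
It also fails if it takes over 27 s, if anything falls off the work surface, if the arm or the gripper's body presses on something with over 40 N, if the wrist force passes 120 N, or if a joint passes its speed limit or range.

## Working session

There is one attempt and no reset: what is moved stays moved. The work goes in short steps, Python scripts to look and compute and a tool call to move; the robot and the scene stay as the last step left them, time stands still between calls to the robot, and variables do not carry over. Pictures are saved under pics/ and viewed, about 8 in all and at most 12, crops included, and the job is handed in when it is done.

Besides the shell and the picture viewer there is one more tool, called as name(argument=value, ...), one argument or row to a line, values as JSON. carry_out: Moves the arm, as the interface text tells. Its arguments: {"type":"object","properties":{"steps":{"type":"array","items":{"type":"array","items":{"type":"number"}}},"grip_force":{"type":"number"}},"required":["steps"]}

```bash
mkdir -p pics; cat > h.py <<'E'
import numpy as np, cv2, pickle
from workcell import env
def snap(n,f):
    c=env.read_camera(n); pickle.dump(c,open(f'pics/{f}.pkl','wb')); cv2.imwrite(f'pics/{f}.png',c['color'][:,:,::-1]); return c
def load(f): return pickle.load(open(f'pics/{f}.pkl','rb'))
def ray(c,uv):
    p=cv2.undistortPoints(np.array([[uv]],float),c['K'],np.array(c['dist'],float))[0,0]
    R=np.array(c['R']);d=R.T@np.r_[p,1]; return -R.T@np.array(c['t']),d/np.linalg.norm(d)
def atz(c,uv,z):
    o,d=ray(c,uv); return o+d*(z-o[2])/d[2]
def tri(vs):
    A=0;b=0
    for c,uv in vs:
        o,d=ray(c,uv);P=np.eye(3)-np.outer(d,d);A=A+P;b=b+P@o
    return np.linalg.solve(A,b)
E
python3 - <<'E'
from h import *
snap('scene','s0');snap('side','d0')
s=env.get_state();print({k:np.round(s[k],3) for k in s})
E
```

```text
{'clock': np.float64(0.1), 'joint_pos': array([-1.32 ,  0.314,  0.045,  1.304, -0.   ,  1.431]), 'qvel': array([-0.002, -0.001,  0.004,  0.   ,  0.   , -0.001]), 'tau': array([ 3.0000e-03, -4.8173e+01,  2.9924e+01,  1.3000e-02, -0.0000e+00,
       -0.0000e+00]), 'tcp_pos': array([ 0.219, -0.531,  0.25 ]), 'orientation': array([-0.001,  0.831, -0.556, -0.001]), 'wrist_force': array([ 0.907,  0.205, -0.036]), 'ft_torque': array([ 0.017, -0.007, -0.031]), 'finger_gap': np.float64(0.086)}
```

View pics/s0.png

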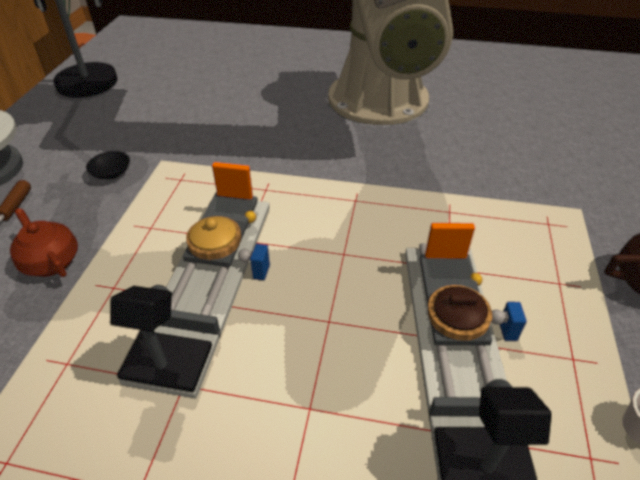

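View pics/d0.png

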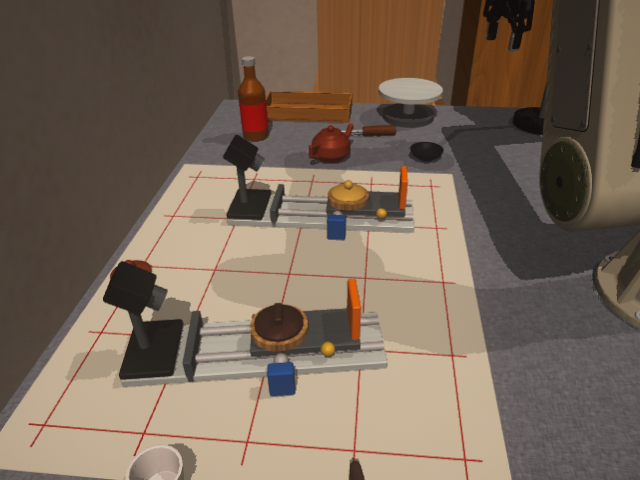

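The scene picture shows the buff carriage at the left (plate at about 233,181), with the brown one at the right (450,241). The side picture shows the buff plate at about (404,188). I'll enlarge both.

```bash
python3 - <<'E'
from h import *
a=load('s0')['color'][150:400,100:300];b=load('d0')['color'][130:250,220:430]
r=lambda x,s:cv2.resize(x,None,fx=s,fy=s,interpolation=cv2.INTER_CUBIC)[:,:,::-1]
A=r(a,2.4);B=r(b,3.8)
cv2.imwrite('pics/s0c.png',A);cv2.imwrite('pics/d0c.png',B);print(A.shape,B.shape)
E
```

```text
(600, 480, 3) (456, 798, 3)
```

View pics/s0c.png

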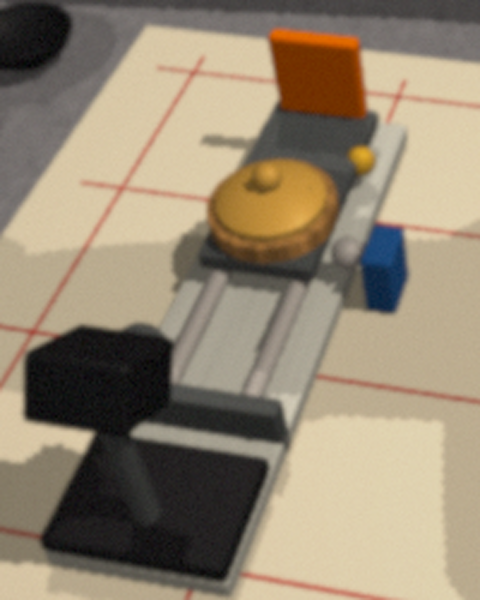

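View pics/d0c.png

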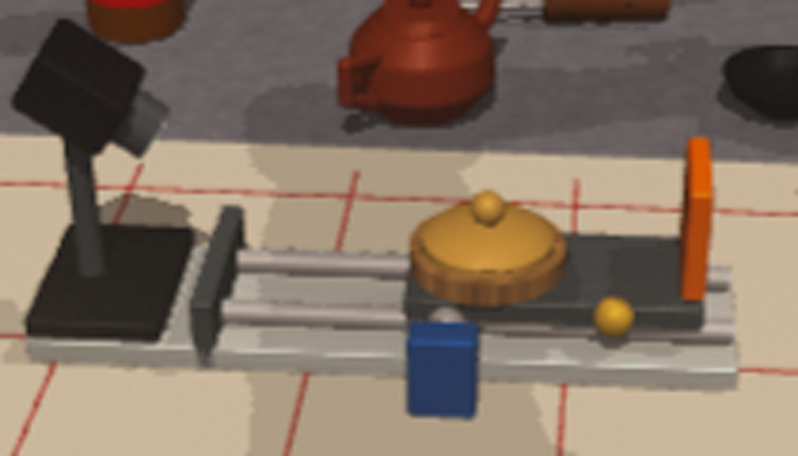

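```bash
python3 - <<'E'
from h import *
s=load('s0');d=load('d0')
S=lambda u,v:(100+(u+.5)/2.4-.5,150+(v+.5)/2.4-.5)
D=lambda u,v:(220+(u+.5)/3.8-.5,130+(v+.5)/3.8-.5)
p=lambda n,x:print(n,np.round(x,4))
for n,uv,z in [('ftopL',(276,41),.101),('ftopR',(360,48),.101),('fbotL',(281,110),.039),('fbotR',(366,118),.039),('baseNearR',(407,128),.014),('baseFarR',(232,578),.014),('baseFarL',(45,545),.014)]: p(n,atz(s,S(*uv),z))
for n,uv,z in [('rearTop+y',(711,152),.101),('rearBot+y',(704,299),.039),('frontBot+y',(683,297),.039),('baseNear+y',(737,374),.014),('baseFar+y',(28,347),.014)]: p('side '+n,atz(d,D(*uv),z))
k=tri([(s,S(266,176)),(d,D(488,207))]);p('knob',k)
p('fbot+y tri',tri([(s,S(366,118)),(d,D(683,297))]))
p('ftop+y tri',tri([(s,S(360,48)),(d,D(688,155))]))
E
```

```text
ftopL [ 0.4377 -0.2122  0.101 ]
ftopR [ 0.435  -0.1569  0.101 ]
fbotL [ 0.4336 -0.2196  0.039 ]
fbotR [ 0.431  -0.1601  0.039 ]
baseNearR [ 0.4079 -0.1395  0.014 ]
baseFarR [ 0.7594 -0.1366  0.014 ]
baseFarL [ 0.7605 -0.2379  0.014 ]
side rearTop+y [ 0.4231 -0.2024  0.101 ]
side rearBot+y [ 0.4227 -0.1645  0.039 ]
side frontBot+y [ 0.433  -0.1655  0.039 ]
side baseNear+y [ 0.4052 -0.1364  0.014 ]
side baseFar+y [ 0.7605 -0.131   0.014 ]
knob [ 0.5322 -0.1898  0.0723]
fbot+y tri [ 0.4337 -0.1593  0.0422]
ftop+y tri [ 0.4404 -0.1566  0.115 ]
```

Buff slide: yaw about 1°, centre line at y≈-0.189, plate's rear face at x≈0.422. I'll shut the gripper, turn it square to the slide, and go behind the plate.

carry_out(
  steps=[
    [-1, 0, 0, 0, 0, 0, 0.0935],
    [-1, 0, 0, 0, 0, 0, 0.0935],
    [-1, 0, 0, 0, 0, 0, 0.0935],
    [-1, 0, 0, 0, 0, 0, 0.0935],
    [-1, -0.034, -0.0157, 0, 0, 0, 0],
    [-1, -0.034, -0.0157, 0, 0, 0, 0],
    [-1, -0.034, -0.0157, 0, 0, 0, 0],
    [-1, -0.034, -0.0157, 0, 0, 0, 0],
    [-1, -0.034, -0.0157, 0, 0, 0, 0],
    [-1, -0.034, -0.0157, 0, 0, 0, 0],
    [-1, -0.034, -0.0157, 0, 0, 0, 0],
    [-1, -0.034, -0.0157, 0, 0, 0, 0],
    [-1, -0.034, -0.0157, 0, 0, 0, 0],
    [-1, -0.034, -0.0157, 0, 0, 0, 0],
    [-1, 0, 0, 0.04, 0, 0, 0],
    [-1, 0, 0, 0.04, 0, 0, 0],
    [-1, 0, 0, 0.04, 0, 0, 0],
    [-1, 0, 0, 0.04, 0, 0, 0],
    [-1, 0, 0, 0, 0, 0, 0],
    [-1, 0, 0, 0, 0, 0, 0],
  ],
)

```text
clock: 2.6
tcp_pos: [0.3708, -0.1895, 0.0913]
orientation: [-0.0, 0.713, -0.701, 0.0]
wrist_force: [0.7, 0.0, -1.3]
finger_gap: -0.0
```

```bash
python3 - <<'E'
from h import *
c=snap('side','d1');s=env.get_state();print(s['tcp_pos'],s['orientation'],s['wrist_force'],s['joint_pos'])
a=snap('scene','s1')
r=lambda x,k:cv2.resize(x,None,fx=k,fy=k,interpolation=cv2.INTER_CUBIC)[:,:,::-1]
A=r(a['color'][90:320,130:330],2);B=r(c['color'][90:250,220:440],2)
A=cv2.copyMakeBorder(A,0,0,0,0,0);H=max(A.shape[0],B.shape[0])
B=np.vstack([B,np.zeros((H-B.shape[0],B.shape[1],3),np.uint8)])
# keep within 800 wide
cv2.imwrite('pics/b1.png',np.hstack([A[:,:360],B]))
E
```

```text
[ 0.37127115 -0.18986602  0.09178644] [-1.05805734e-04  7.13020490e-01 -7.01142214e-01  1.16805623e-03] [-0.13185553 -0.25966478  0.16789181] [-6.65729812e-01  1.30571607e-01 -6.05723167e-01  8.32156389e-01
 -4.90980520e-05  2.45906416e+00]
```

View pics/b1.png

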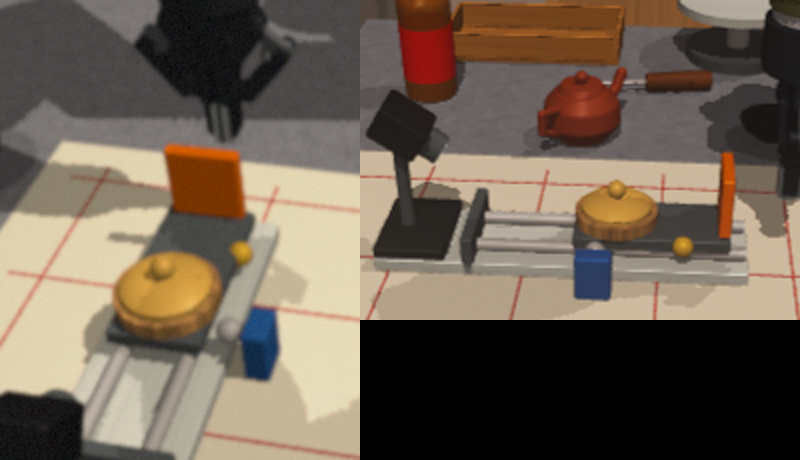

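The shut fingers stand squarely behind the plate, about 35 mm clear (scene crop 222,120; plate 205,182). I'll lower them, touch and push.

carry_out(
  steps=[
    [-1, 0, 0, 0.022, 0, 0, 0],
    [-1, 0, -0.014, 0, 0, 0, 0],
    [-1, 0, -0.014, 0, 0, 0, 0],
    [-1, 0, -0.008, 0, 0, 0, 0],
    [-1, 0, -0.008, 0, 0, 0, 0],
    [-1, 0, -0.008, 0, 0, 0, 0],
    [-1, 0, -0.008, 0, 0, 0, 0],
    [-1, 0, 0, 0, 0, 0, 0],
  ],
)

```text
clock: 3.7
tcp_pos: [0.4313, -0.1883, 0.0684]
orientation: [-0.0, 0.713, -0.701, 0.0]
wrist_force: [0.4, -0.1, -0.8]
finger_gap: -0.0
```

carry_out(
  steps=[
    [-1, 0, -0.008, 0, 0, 0, 0],
    [-1, 0, -0.008, 0, 0, 0, 0],
    [-1, 0, -0.008, 0, 0, 0, 0],
  ],
)

```text
clock: 4.08
tcp_pos: [0.4546, -0.1876, 0.0681]
orientation: [0.0, 0.713, -0.701, -0.0]
wrist_force: [-2.9, -0.5, -0.2]
finger_gap: -0.0002
```

```bash
python3 - <<'E'
from h import *
a=snap('scene','s2');c=snap('side','d2');s=env.get_state();print(s['tcp_pos'],s['wrist_force'])
r=lambda x,k:cv2.resize(x,None,fx=k,fy=k,interpolation=cv2.INTER_CUBIC)[:,:,::-1]
cv2.imwrite('pics/d2c.png',r(c['color'][120:250,220:440],3.6))
E
```

```text
[ 0.45579289 -0.18800135  0.06844612] [-0.95332134  0.15610075  0.54945499]
```

View pics/d2c.png

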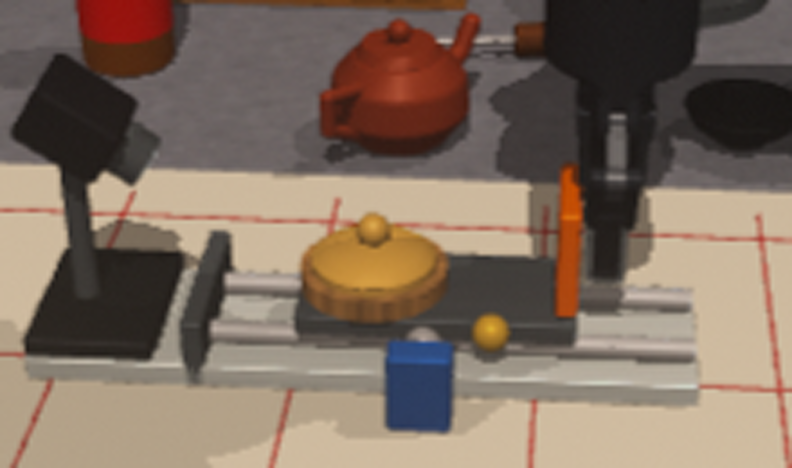

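```bash
python3 - <<'E'
from h import *
d=load('d2');D=lambda u,v:(220+(u+.5)/3.6-.5,120+(v+.5)/3.6-.5)
for n,uv,z in [('rearbot',(578,315),.039),('frontbot',(556,313),.039),('carr front +y deck',(297,328),.027),('stop bottom',(200,375),.014),('knob',(373,228),.081)]: print(n,np.round(atz(d,D(*uv),z),4))
E
```

```text
rearbot [ 0.4692 -0.1648  0.039 ]
frontbot [ 0.4808 -0.1658  0.039 ]
carr front +y deck [ 0.6183 -0.1586  0.027 ]
stop bottom [ 0.6664 -0.129   0.014 ]
knob [ 0.5783 -0.1745  0.081 ]
```

Fingers are on the plate and the carriage has moved about 47 mm. The rear face is at x≈0.469 and home should be near 0.516. I'll push on through the detent.

carry_out(
  steps=[
    [-1, 0, -0.006, 0, 0, 0, 0],
    [-1, 0, -0.006, 0, 0, 0, 0],
    [-1, 0, -0.006, 0, 0, 0, 0],
    [-1, 0, -0.006, 0, 0, 0, 0],
    [-1, 0, -0.005, 0, 0, 0, 0],
  ],
)

```text
clock: 4.8
tcp_pos: [0.4791, -0.1869, 0.0674]
orientation: [0.004, 0.712, -0.702, -0.003]
wrist_force: [-20.0, -3.3, 5.2]
finger_gap: -0.0
```

carry_out(
  steps=[
    [-1, 0, -0.005, 0, 0, 0, 0],
    [-1, 0, -0.005, 0, 0, 0, 0],
  ],
)

```text
clock: 5.05
tcp_pos: [0.4878, -0.1865, 0.067]
orientation: [0.004, 0.712, -0.702, -0.004]
wrist_force: [-15.2, -3.7, 3.0]
finger_gap: -0.0
```

carry_out(
  steps=[
    [-1, 0, -0.004, 0, 0, 0, 0],
    [-1, 0, -0.003, 0, 0, 0, 0],
  ],
)

```text
clock: 5.3
tcp_pos: [0.4987, -0.1863, 0.0673]
orientation: [0.001, 0.713, -0.701, -0.002]
wrist_force: [-2.7, -0.1, -0.7]
finger_gap: -0.0004
```

The force rose to 20 N and then dropped, so the detent was passed. A small extra push will confirm the stop.

carry_out(
  steps=[
    [-1, 0, -0.003, 0, 0, 0, 0],
    [-1, 0, -0.003, 0, 0, 0, 0],
    [-1, 0, 0, 0, 0, 0, 0],
  ],
)

```text
clock: 5.68
tcp_pos: [0.5007, -0.1863, 0.0669]
orientation: [0.004, 0.712, -0.702, -0.004]
wrist_force: [-17.7, -3.9, 3.7]
finger_gap: -0.0001
```

```bash
python3 - <<'E'
from h import *
c=snap('side','d3');s=env.get_state();print(s['tcp_pos'],s['wrist_force'])
cv2.imwrite('pics/d3c.png',cv2.resize(c['color'][120:250,220:440],None,fx=3.6,fy=3.6,interpolation=cv2.INTER_CUBIC)[:,:,::-1])
E
```

```text
[ 0.50071491 -0.18625536  0.06685476] [-17.66221252  -3.32541413   3.75049168]
```

View pics/d3c.png

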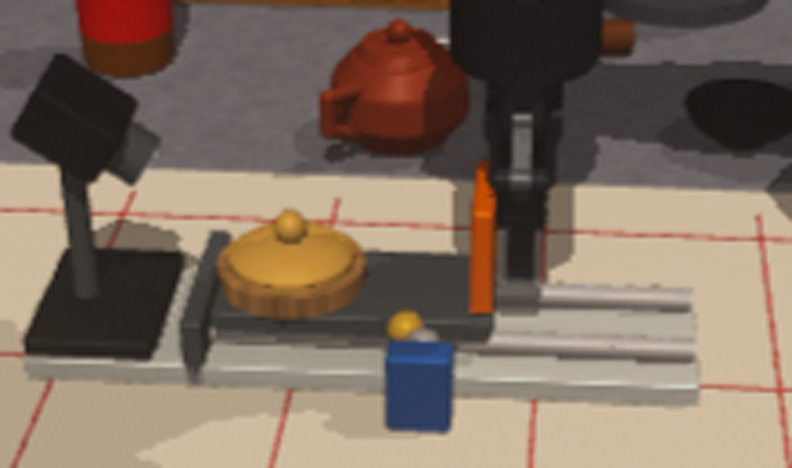

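The carriage front meets the stop block (≈215,320), and the yellow cam (405,326) is past the roller. I'll back off and raise the hand.

carry_out(
  steps=[
    [-1, 0, 0.006, 0, 0, 0, 0],
    [-1, 0, 0.01, 0, 0, 0, 0],
    [-1, 0, 0.015, 0, 0, 0, 0],
    [-1, 0, 0.02, 0, 0, 0, 0],
    [-1, 0, 0.02, 0, 0, 0, 0],
    [-1, 0, 0, -0.04, 0, 0, 0],
    [-1, 0, 0, -0.04, 0, 0, 0],
    [-1, 0, 0, -0.04, 0, 0, 0],
    [-1, 0, 0, 0, 0, 0, 0],
    [-1, 0, 0, 0, 0, 0, 0],
  ],
)

```text
clock: 6.98
tcp_pos: [0.4349, -0.1878, 0.188]
orientation: [-0.0, 0.713, -0.701, 0.0]
wrist_force: [-0.9, -0.3, -0.2]
finger_gap: -0.0002
```

```bash
python3 - <<'E'
from h import *
c=snap('side','d4');s=env.get_state();print(s['tcp_pos'],s['wrist_force'])
cv2.imwrite('pics/d4c.png',np.ascontiguousarray(c['color'][100:420,80:480][:,:,::-1]).repeat(1,0))
a=cv2.resize(c['color'][100:400,60:460],None,fx=2,fy=2,interpolation=cv2.INTER_CUBIC);cv2.imwrite('pics/d4c.png',a[:,:,::-1])
m=cv2.absdiff(load('d0')['color'],c['color'])[255:400,100:400];print('brown region diff',m.mean(),(m.max(2)>60).sum())
E
```

```text
[ 0.4345058  -0.18759646  0.18735165] [-0.16102344  0.16516712 -1.20692632]
brown region diff 8.535708812260536 0
```

View pics/d4c.png

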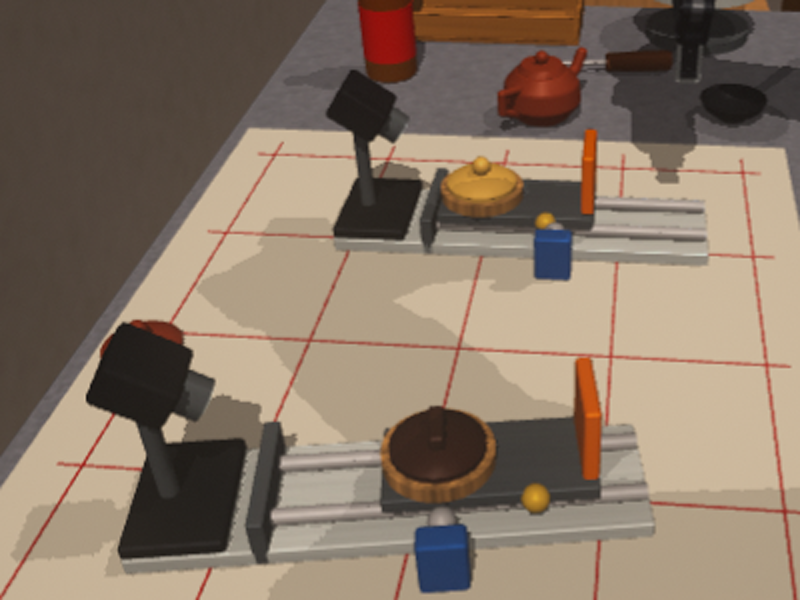

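The buff carriage stays against the end stop (knob at 481,165, stop block at 435,205). The hand is clear and the brown carriage hasn't moved.

```bash
python3 -c "
from workcell import env
print(env.hand_in())"
```

```text
the job is handed in; nothing more can be done
None
```

I pushed the buff lid's carriage home with the shut fingers, backed the hand off, raised it clear and handed the job in at about 7 s; no verdict was reported.

- **Detent:** the push force peaked at about 20 N, then fell to 3 N as the detent snapped over. A further small push met the stop at about 18 N.
- **After letting go:** the side picture shows the carriage still against the end stop, with the cam past the roller. The wrist force is near zero.
- **Brown carriage:** its part of the picture is unchanged, with no pixel differing by more than 60 levels.

The first triangulated heights were 3 to 14 mm off the heights in the text. The 14 mm one came from a badly read top corner of the plate, so I used the text's heights with the calibrated views. No other check disagreed.

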